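# Load the last blank into the empty cell of the covered parts crate

### The job

Find the empty covered cell of the three-cell wooden crate: its cover lies flush on the rim, while the other cover rides high on a blank already standing beneath it. Lift that low cover off and lay it flat, knob up, on the open bench, then stand the loose square-section pine blank upright in the cell it covered, down on the floor of the cell. Leave the high cover where it is.

Things in the scene. Friction and masses are not known exactly. Their poses are not given: they have to be found in the camera images.
- crate: fixed plywood crate 99 (x) x 273 (y) x 87 mm high, end cleats 14 mm more; origin at the centre of its underside, on the bench. Three cells in a row along its y, centres at y = -87, 0, +87 mm; each 75 x 75 x 75 mm deep; walls and floor 12 mm. In varying order: one empty under the low cover, one holding a blank under the high cover, one open with a blank wedged fast, 45 mm proud of the rim
- cover_low_knob (a point): mid knob of the loose cover of the empty cell, lying flush on the crate's rim: flat board 96 (x) x 80 (y) x 10 mm, no lip beneath, with a round upright knob 25 mm thick and 37 mm tall amid its top. The point is 34 mm above the cover's underside, 24 mm above its board; z points up; about 0.07 kg
- cover_high_knob (a point): the same point of an identical loose cover that rests on a blank standing in its cell, 45 mm higher than the low cover; the top of its knob is 179 mm above the bench. To be left alone
- blank_center (a point): centre of the loose pine blank to load: 45 x 45 x 120 mm, standing on end on the bench right of the crate (-y); its y axis runs along its length (upright), x and z square to its sides; about 0.16 kg. A block 60 x 40 x 100 mm on end in front of the crate is not wanted. The bench front left, about 0.44 m ahead and 0.36 m left of the robot, is clear
Not all that is in view belongs to the job. Leave any orange or red look-alike of the part that bears blank_center alone.

How it is judged:
By the outcome, as a careful person would: the job done as asked, in the order asked, and still so for the second after the job is handed in, with the robot touching nothing.
It also fails if it takes over 64 s, if anything falls off the work surface, if the arm or the gripper's body presses on something with over 40 N, if the wrist force passes 120 N, or if a joint passes its speed limit or range.

### The arm

A 6-joint arm with a two-finger parallel gripper is mounted at the origin on a cart in front of the work surface, level with it; the furniture and walls round the work are solid. World frame = base frame: x ahead of the robot, y to its left, z up, the work surface at z = 0. Lengths are in m, angles in rad, forces in N, time in s.
With the tool pointing down it reaches from about 0.35 to 0.85 m from the base axis. Payload 8.1 kg.
Tool frame: the origin (TCP) lies between the finger pads; the fingertips stand tips_ahead ahead of it and the grasp point (between the pads) lies 8 mm behind it (tips_ahead is the distance from the TCP to the fingertips, in m); z points along the fingers, x is the direction in which the jaws open and shut, and the axes are right-handed (so a half turn about z gives the same grasp; the last joint's range is limited). The gripper opens to 93 mm and grips with 3 to 60 N. Pads are 15 mm wide; open, the fingers measure 128 mm over their backs; the gripper's body (75 mm by 188 mm) begins 65 mm behind the grasp point.
Start: joints at [1.047, 0.13, 1.488, -0, 1.523, -0.085], TCP at [0.255, 0.543, 0.23] pointing down, gripper open.
Joint ranges: [-2.96, 2.96], [-0.89, 2.26], [0.02, 2.5], [-1.34, 4.48], [0, 2.73], [-2.66, 2.66]. Speed limits (rad/s): [2.39, 2.39, 2.79, 3.14, 3.14, 3.14].

### API

Orientations are given as a rotation vector (axis times angle).
In Python, from plant import * gives the robot as it stands.
- The arm moves only by the tool play_rows, never from a script. Its argument "increments" is a list that holds one entry, the list of rows, each a list of 4 numbers: the shift along the tool's x, y, z in cm, then the turn about the tool's z in rad. A call has 1 to 5 rows; each row is the pose to reach, as a shift and turn from the pose measured when the call began, along the tool's axes at that moment; what a row does not reach only later rows make up. A row lasts 1/10 s, in which the tool goes at most 50 mm and 8.59 degrees, less where a joint would pass 70% of its speed; a pose out of reach is approached as far as the arm can. A call with a gripper value outside its range is refused whole. "jaw" is the finger opening in cm, from 0 to 9.3, set as the call begins (left out, the last holds). The fingers move at their own pace and stop on an object; "squeeze" is the grip in N (left out, the last holds). Time passes only in rows, so rows that repeat a pose let the fingers close. It gives the time, the measured TCP pose, the force and the opening at its end, in the units of the state.
- read_state(): the state, without advancing time (a new reading comes with each control period).
- read_camera(name): name is "scene" or "top" or "wrist"; returns (picture, depth): 420x560x3 uint8, blue, green, red; 420x560 float32, m along the optical axis (not along the pixel's ray), 0 where there is no reading.
- camera_params(name): a dict with "K" (3x3 intrinsics, pixels), "k1" (the pictures are not rectified: a ray, as slopes to the right and down, at radius r is drawn at 1 + k1 r^2 times it, then the intrinsics apply), "eye" and "orientation" of the camera in the world. Camera axes: x right, y up, looking along -z (the intrinsics and any distortion apply to the point x, -y, -z); pixel columns grow to the right and rows downward; lengths in m; the calibration is good to about 2 mm. A picture is of the moment at which its call begins: read the wrist's pose just before it. camera_params takes no time and is no camera call; for the wrist camera it gives the pose at the moment of the call.
- close_job(): hands the job in, once; it reports no verdict.
The state is a dict: "t": time; "q": joint angles; "dq": joint speeds; "joint_torque": joint torques, N m; "tool_pos": TCP position; "orientation": TCP orientation; "force": force on the tool from outside, world axes, zero at the start; "wrist_torque": the same for the moment, N m; "opening": finger opening in m.
Only numpy, scipy, OpenCV 4.12 (cv2) and the standard library are available. Lean on these libraries where they do the work, as an engineer would, in place of code of your own. Each camera call takes 0.05 s, during which the arm holds its last target.

## Working session

There is one attempt and no reset: what is moved stays moved. The work goes in short steps, Python scripts to look and compute and a tool call to move; the robot and the scene stay as the last step left them, time stands still between calls to the robot, and variables do not carry over. Pictures are saved under pics/ and viewed, and the job is handed in when it is done.

Besides the shell and the picture viewer there is one more tool, called after "Emit:" as a command line: name --argument value ..., lists and objects as JSON in quotes. play_rows: Moves the arm, as the interface text tells. Its arguments: {"type":"object","properties":{"increments":{"type":"array"},"jaw":{"type":"number"},"squeeze":{"type":"number"}},"required":["increments"]}

```bash
mkdir -p pics; ls
cat > h.py <<'E'
from plant import *
import numpy as np, cv2
from scipy.spatial.transform import Rotation as R
def Rm(o):
    o=np.array(o,float)
    return o if o.shape==(3,3) else (R.from_rotvec(o).as_matrix() if o.size==3 else R.from_quat(o).as_matrix())
def grab(name,fn=None):
    cp=camera_params(name); im,d=read_camera(name)
    if fn: cv2.imwrite('pics/'+fn,im)
    np.savez('last_'+name,im=im,d=d,K=cp['K'],k1=cp['k1'],eye=cp['eye'],R=Rm(cp['orientation']))
    return im,d,cp
def load(name):
    return np.load('last_'+name+'.npz')
def ray(L,u,v):
    K=L['K'];x=(u-K[0,2])/K[0,0];y=(v-K[1,2])/K[1,1]
    xd,yd=x,y
    for _ in range(20):
        s=1+L['k1']*(x*x+y*y); x,y=xd/s,yd/s
    return L['eye'],L['R']@np.array([x,-y,-1.0])
def onz(L,u,v,z):
    e,r=ray(L,u,v); return e+r*(z-e[2])/r[2]
def dpt(L,u,v):
    e,r=ray(L,u,v); return e+r*float(L['d'][int(round(v)),int(round(u))])
def dcloud(L):
    h,w=L['d'].shape; K=L['K']
    u,v=np.meshgrid(np.arange(w),np.arange(h))
    xd=(u-K[0,2])/K[0,0];yd=(v-K[1,2])/K[1,1];x,y=xd,yd
    for _ in range(20):
        s=1+L['k1']*(x*x+y*y); x,y=xd/s,yd/s
    P=np.stack([x,-y,-np.ones_like(x)],-1)*L['d'][...,None]
    return P@L['R'].T+L['eye']
E
python3 - <<'E'
from h import *
print(read_state())
for n in ('scene','top','wrist'):
    im,d,cp=grab(n,n+'0.png'); print(n,cp)
E
```

```text
pics
{'t': 0.0, 'q': array([ 1.04661688e+00,  1.31164364e-01,  1.48925762e+00,  3.44056042e-05,
        1.52299345e+00, -8.54122643e-02]), 'dq': array([ 0.00088284, -0.00086384,  0.0001897 , -0.0021523 ,  0.00135849,
        0.00046103]), 'joint_torque': array([-9.49017522e-04, -5.59873760e+01, -4.91740394e+01,  7.65276840e-02,
        3.64127511e-02, -1.11330869e-04]), 'tool_pos': array([0.25459833, 0.54270878, 0.22859741]), 'orientation': array([ 2.65096038e+00,  1.68431119e+00, -2.56315766e-03]), 'force': array([ 0.28891603, -0.28302976,  0.9756694 ]), 'wrist_torque': array([ 0.05536841, -0.06094092, -0.05884199]), 'opening': 0.09297326561442001}
scene {'K': array([[379.71397406,   0.        , 282.26763168],
       [  0.        , 379.71397406, 214.50256153],
       [  0.        ,   0.        ,   1.        ]]), 'k1': 0.0047848708534382195, 'eye': array([ 0.0074479 , -0.35495664,  0.70917726]), 'orientation': array([ 0.73670631, -0.44318204, -0.97201625])}
top {'K': array([[475.75255492,   0.        , 280.27881579],
       [  0.        , 475.75255492, 202.15516263],
       [  0.        ,   0.        ,   1.        ]]), 'k1': 0.002061136810930914, 'eye': array([ 0.37253625, -0.08035019,  1.20093501]), 'orientation': array([ 0.13462839, -0.1019012 , -1.57971919])}
wrist {'K': array([[299.4913907 ,   0.        , 279.30563262],
       [  0.        , 299.4913907 , 213.01507947],
       [  0.        ,   0.        ,   1.        ]]), 'k1': 0.004162259309986911, 'eye': array([0.18761076, 0.57438315, 0.38420273]), 'orientation': array([-0.24140919, -0.15040464,  1.12535309])}
```

View pics/scene0.png

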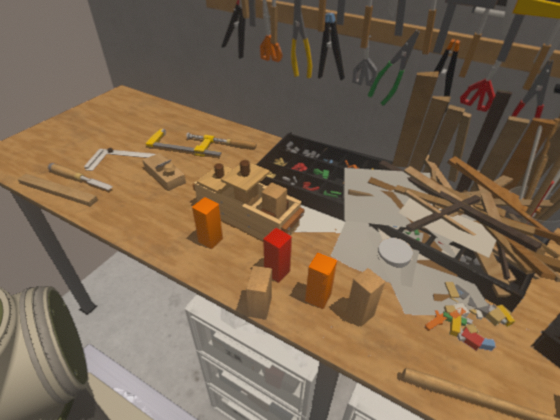

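View pics/top0.png

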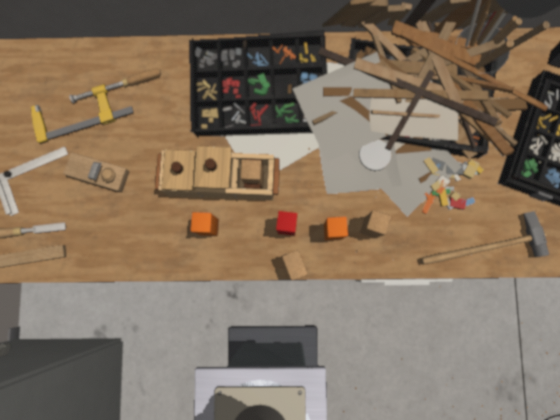

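View pics/wrist0.png

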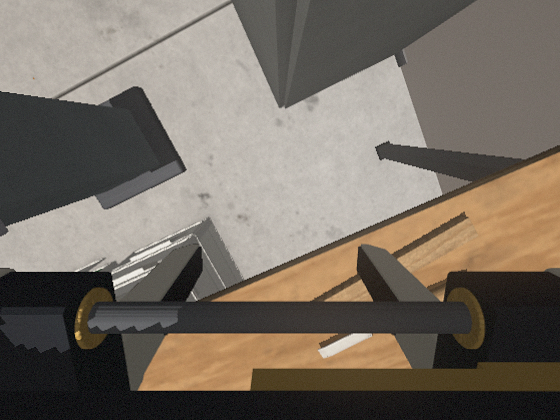

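```bash
python3 -c "
import plant;print([n for n in dir(plant) if not n.startswith('__')])
print(getattr(plant,'tips_ahead',None))"
```

```text
['IKError', 'camera_params', 'close_job', 'read_camera', 'read_state', 'tips_ahead']
0.011
```

Run:
```python
from h import *
L=load('top');P=dcloud(L);im=L['im']
cv2.imwrite('pics/topcrop.png',cv2.resize(im[130:290,140:420],None,fx=2.8,fy=2.8,interpolation=cv2.INTER_CUBIC))
S=load('scene');cv2.imwrite('pics/scrop.png',cv2.resize(S['im'][140:330,130:400],None,fx=2.8,fy=2.8,interpolation=cv2.INTER_CUBIC))
z=P[...,2]
for n,(u0,u1,v0,v1) in dict(coverL=(155,195,145,200),coverM=(195,230,140,200),wedge=(235,275,150,190),blank=(362,395,205,242),block=(278,312,248,282),or1=(185,222,205,240),red=(270,302,205,240),or2=(322,352,212,245)).items():
    zz=z[v0:v1,u0:u1]; ok=L['d'][v0:v1,u0:u1]>0
    q=zz[ok&(zz>0.02)]
    print(n,np.round(np.percentile(q,[5,25,50,75,95,99]),3))
    zt=np.percentile(q,90) if n not in('coverL','coverM') else np.percentile(q,50)
    m=((abs(z-zt)<0.008)&(L['d']>0)); M=np.zeros_like(m);M[v0:v1,u0:u1]=m[v0:v1,u0:u1]
    pts=P[M][:,:2].astype(np.float32); r=cv2.minAreaRect(pts*1000); print('   ',zt.round(3),np.round(r[0],1),np.round(r[1],1),round(r[2],1),len(pts))
    if n.startswith('cover'):
        k=(z>zt+0.018)&(L['d']>0);M[:]=0;M[v0:v1,u0:u1]=k[v0:v1,u0:u1]
        print('  knob',P[M].mean(0).round(4),M.sum(),np.argwhere(M).mean(0),P[M][:,2].max())
```

```text
coverL [0.062 0.09  0.095 0.097 0.13  0.135]
    0.095 [622.  186.4] [87.4 97.2] 86.2 1170
  knob [0.6179 0.1779 0.1309] 112 [168.02678571 177.44642857] 0.14137106208568717
coverM [0.061 0.138 0.141 0.143 0.175 0.18 ]
    0.141 [617.4  95.9] [79.4 98.2] 88.4 1281
  knob [0.6153 0.094  0.1752] 118 [164.16949153 210.44915254] 0.18226357512460312
wedge [0.044 0.079 0.086 0.129 0.133 0.135]
    0.132 [611.7   8.9] [47.2 44.2] 0.0 385
blank [0.039 0.098 0.118 0.12  0.122 0.124]
    0.122 [ 487.4 -282.6] [45.2 46.5] 70.0 401
block [0.096 0.098 0.099 0.101 0.103 0.104]
    0.102 [393.  -89.8] [59.8 39.9] 20.5 450
or1 [0.034 0.096 0.118 0.12  0.122 0.123]
    0.121 [493.  124.1] [45.7 44.7] 85.1 382
red [0.057 0.117 0.119 0.12  0.123 0.124]
    0.122 [492.3 -72.8] [44.6 45.3] 82.5 385
or2 [0.045 0.116 0.119 0.12  0.122 0.123]
    0.122 [ 478.6 -187.1] [45.4 44.7] 2.9 392
```

View pics/topcrop.png

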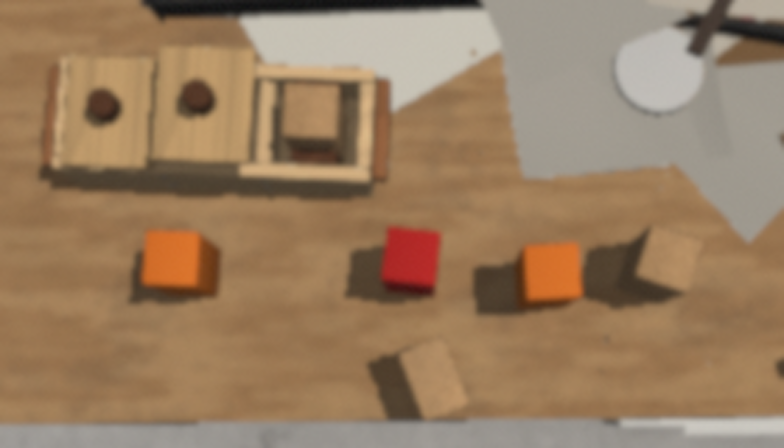

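View pics/scrop.png

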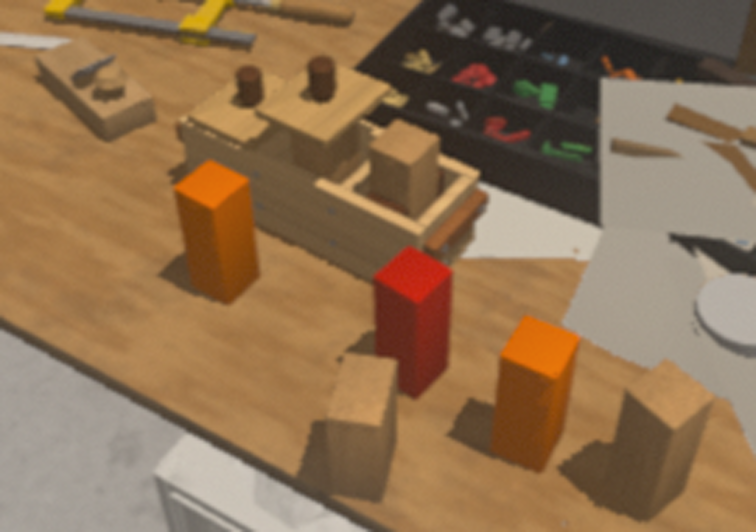

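The list of look-alikes, in top-view pixels:
- **Covers:** left (177,168) has its board at z≈0.095, so it is the low one. Middle (210,164) has its board at 0.141, so it is the high one and stays.
- **Blanks:** the pine one at (378,223) is 45×45 with its top at 0.120, so it is the target.
- **Not the target:** the block at (294,265) is 60×40×100, the orange ones are at (203,222) and (337,227), the red one at (287,222), and the wedged blank at (252,172).

The crop confirms the choice: left cover is low, and the rightmost pine blank is the one to load.

```bash
cat > go.py <<'E'
from h import *
import sys
def go(x,y,z,yawdeg):
    s=read_state();Rt=Rm(s['orientation']);p=s['tool_pos']
    d=Rt.T@(np.array([x,y,z])-p)*100
    yaw=np.degrees(np.arctan2(Rt[1,0],Rt[0,0]))
    turn=-(yawdeg-yaw+180)%360-180 if False else -(((yawdeg-yaw)+180)%360-180)
    print('t%.2f pos'%s['t'],p.round(4),'yaw %.2f'%yaw,'tilt',Rt[:,2].round(4),'open',round(s['opening'],4),'F',s['force'].round(1),'q',s['q'].round(2))
    print('shift cm',d.round(2),'turn rad %.3f'%np.radians(turn))
if __name__=='__main__': go(*map(float,sys.argv[1:5]))
E
python3 go.py 0.618 0.178 0.24 -2
python3 - <<'E'
from h import *
L=load('top');P=dcloud(L)
# clear spot check
m=(abs(P[...,0]-.44)<.1)&(abs(P[...,1]-.36)<.1)&(L['d']>0)
print(P[m][:,2].max(),np.argwhere(m).min(0),np.argwhere(m).max(0))
E
```

```text
t0.15 pos [0.2547 0.5428 0.2288] yaw 64.86 tilt [-7.0e-04 -1.3e-03 -1.0e+00] open 0.0933 F [ 0.7 -0.   0.6] q [ 1.05  0.13  1.49 -0.    1.52 -0.09]
shift cm [-17.59  48.39  -1.1 ] turn rad 1.167
0.011461958569181085 [210  76] [283 210]
```

Emit:
play_rows --increments '[[[-17.6,48.4,-3,1.167],[-17.6,48.4,-3,1.167],[-17.6,48.4,-3,1.167],[-17.6,48.4,-3,1.167],[-17.6,48.4,-3,1.167]]]' --jaw 6 --squeeze 15

```text
t: 0.65
tool_pos: [0.4318, 0.3645, 0.2438]
orientation: [3.085, 0.587, -0.001]
force: [1.0, 0.3, 0.3]
opening: 0.0606
```

```bash
python3 go.py 0.618 0.178 0.25 -2
```

```text
t0.65 pos [0.4318 0.3645 0.2438] yaw 21.55 tilt [-5.e-04 -1.e-03 -1.e+00] open 0.0606 F [1.  0.3 0.3] q [ 0.61  0.03  1.57 -0.    1.54  0.23]
shift cm [10.47 24.19 -0.61] turn rad 0.411
```

Emit:
play_rows --increments '[[[10.5,24.2,-0.6,0.411],[10.5,24.2,-0.6,0.411],[10.5,24.2,-0.6,0.411],[10.5,24.2,-0.6,0.411],[10.5,24.2,-0.6,0.411]]]'

```text
t: 1.15
tool_pos: [0.6083, 0.1874, 0.2493]
orientation: [3.14, -0.055, -0.001]
force: [0.5, 0.8, 0.6]
opening: 0.0598
```

Emit:
play_rows --increments '[[[0,0,0,0],[0,0,0,0]]]'

```text
t: 1.35
tool_pos: [0.6087, 0.186, 0.2484]
orientation: [3.14, -0.06, -0.004]
force: [-0.6, 0.2, -0.1]
opening: 0.0603
```

```bash
python3 go.py 0.618 0.178 0.25 -2; python3 -c "
from h import *
grab('wrist','w1.png')"
```

```text
t1.35 pos [0.6087 0.186  0.2484] yaw -2.17 tilt [-0.0024 -0.0012 -1.    ] open 0.0603 F [-0.6  0.2 -0.1] q [ 0.22  0.22  1.35 -0.    1.57  0.25]
shift cm [ 0.96  0.76 -0.16] turn rad -0.003
```

View pics/w1.png

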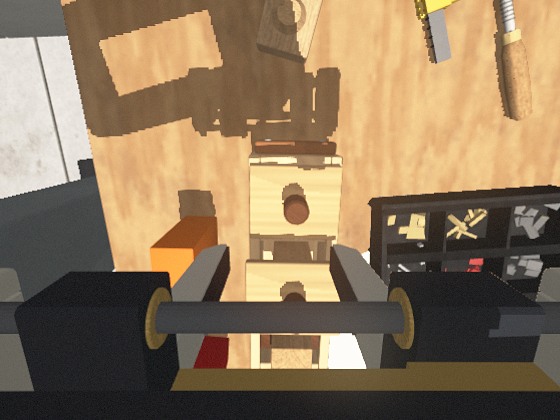

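```bash
python3 - <<'E'
from h import *
L=load('wrist');P=dcloud(L);z=P[...,2];print(L['eye'])
def knob(L,u0,u1,v0,v1,name):
    hsv=cv2.cvtColor(L['im'],cv2.COLOR_BGR2HSV)
    P=dcloud(L);z=P[...,2];m=np.zeros(z.shape,bool);m[v0:v1,u0:u1]=1
    r=P[m&(L['d']>0)];
    print(name,np.percentile(r[:,2],[5,50,95]).round(4))
    top=m&(z>np.percentile(r[:,2],50)+.03)&(L['d']>0)
    uv=np.argwhere(top)
    c=[(uv[:,1].min()+uv[:,1].max())/2,(uv[:,0].min()+uv[:,0].max())/2]
    print(P[top].mean(0),len(uv),c)
    return c
c=knob(L,253,338,170,232,'low')
print('ray onto z=.134',onz(L,*c,.134))
# corners of low board top z=.097
for uv in [(249,166),(342,165),(340,234),(251,235)]: print(uv,onz(L,*uv,.097).round(4))
# gripper tips direction check
e,r=ray(L,279,213);print(r)
for n,p in dict(tcp=read_state()['tool_pos']).items():
    K=L['K'];c=L['R'].T@(p-L['eye']);print(n,K[0,0]*c[0]/-c[2]+K[0,2],K[1,1]*-c[1]/-c[2]+K[1,2])
T=load('top')
print('top knob ray', onz(T,177.4,168,.134), onz(T,210.4,164.2,.179))
E
python3 -c "
import cv2
im=cv2.imread('pics/w1.png');cv2.imwrite('pics/w1c.png',cv2.resize(im[140:370,230:360],None,fx=2.6,fy=2.6,interpolation=2))"
```

```text
[0.61153932 0.25993921 0.40373385]
low [0.0965 0.0978 0.1342]
[0.62392087 0.18515353 0.13381773] 528 [np.float64(296.5), np.float64(212.5)]
ray onto z=.134 [0.62412878 0.18485352 0.134     ]
(249, 166) [0.5786 0.2255 0.097 ]
(342, 165) [0.6732 0.2229 0.097 ]
(340, 234) [0.6724 0.1486 0.097 ]
(251, 235) [0.5759 0.151  0.097 ]
[-0.0134568  -0.26774905 -0.96339525]
tcp 278.6612862485101 263.6547374580404
top knob ray [0.61722409 0.17729281 0.134     ] [0.61435169 0.09344689 0.179     ]
```

View pics/w1c.png

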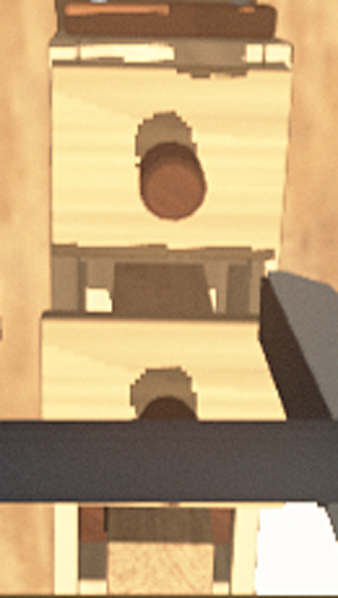

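Run:
```python
from h import *
for n,(u0,u1,v0,v1),(h0,h1,g0,g1) in (('top',(165,190,155,182),(198,224,152,178)),('scene',(208,230,160,185),(233,256,157,180))):
  L=load(n)
  for (a,b,c,d),zt in (((u0,u1,v0,v1),.134),((h0,h1,g0,g1),.179)):
    P=dcloud(L);z=P[...,2];m=np.zeros(z.shape,bool);m[c:d,a:b]=1
    gray=cv2.cvtColor(L['im'],cv2.COLOR_BGR2GRAY)
    t=m&(z>zt-.006)&(L['d']>0)
    uv=np.argwhere(t).mean(0)[::-1]
    print(n,t.sum(),uv.round(1),onz(L,*uv,zt).round(4),P[t].mean(0).round(4))
```

```text
top 83 [175.6 166.5] [0.6208 0.1815 0.134 ] [0.6211 0.1817 0.1329]
top 96 [209.9 163.4] [0.6162 0.0947 0.179 ] [0.6165 0.0949 0.1776]
scene 132 [222.8 173.4] [0.6017 0.1538 0.134 ] [0.5979 0.1508 0.1381]
scene 62 [244.5 163.2] [0.6154 0.0946 0.179 ] [0.6162 0.0953 0.1783]
```

Emit:
play_rows --increments '[[[1.5,0.2,5,0],[1.5,0.2,9,0],[1.5,0.2,9,0],[1.5,0.2,9,0]]]'

```text
t: 1.8
tool_pos: [0.6213, 0.1857, 0.1585]
orientation: [3.14, -0.054, -0.007]
force: [0.7, -0.1, 0.7]
opening: 0.0601
```

```bash
python3 go.py 0.623 0.184 0.114 -2; python3 -c "
from h import *
grab('wrist','w2.png')"
```

```text
t1.80 pos [0.6213 0.1857 0.1585] yaw -1.97 tilt [-0.0047 -0.0011 -1.    ] open 0.0601 F [ 0.7 -0.1  0.7] q [ 0.21  0.3   1.42 -0.    1.42  0.25]
shift cm [0.2  0.16 4.44] turn rad 0.001
```

View pics/w2.png

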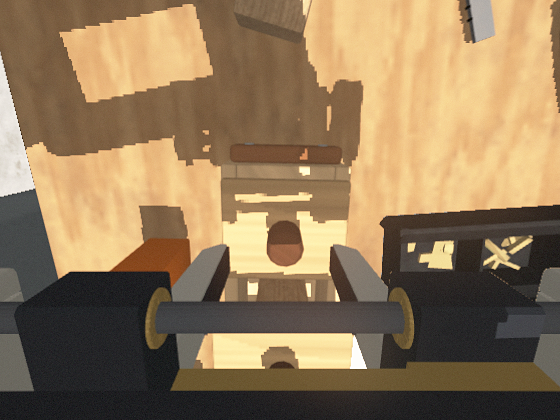

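Run:
```python
from h import *
L=load('wrist')
for uv in [(285,244),(285,250),(285,255)]: print(onz(L,*uv,.134).round(4))
P=dcloud(L);z=P[...,2];m=(z>.128)&(z<.142)&(L['d']>0);m[:,:262]=0;m[:,310:]=0;m[:215]=0;m[275:]=0
uv=np.argwhere(m);print(uv.min(0),uv.max(0),uv.mean(0),P[m].mean(0))
# cover edges
for uv in [(221,180),(350,180),(230,272),(345,272)]: print(onz(L,*uv,.097).round(4))
```

```text
[0.6246 0.189  0.134 ]
[0.6245 0.1848 0.134 ]
[0.6244 0.1813 0.134 ]
[230 266] [266 303] [248.33240223 284.26629423] [0.62401172 0.18586494 0.13376695]
[0.5794 0.2258 0.097 ]
[0.6734 0.2227 0.097 ]
[0.5802 0.152  0.097 ]
[0.6716 0.1491 0.097 ]
```

Emit:
play_rows --increments '[[[0.3,0,2.5,0],[0.3,0,4.4,0],[0.3,0,4.4,0],[0.3,0,4.4,0]]]'

```text
t: 2.25
tool_pos: [0.6269, 0.1864, 0.1197]
orientation: [-3.141, 0.054, -0.004]
force: [0.4, -0.7, 0.5]
opening: 0.0603
```

```bash
python3 go.py 0.624 0.185 0.113 -2
```

```text
t2.25 pos [0.6269 0.1864 0.1197] yaw -1.95 tilt [ 2.4e-03  4.0e-04 -1.0e+00] open 0.0603 F [ 0.4 -0.7  0.5] q [ 0.21  0.34  1.45 -0.    1.35  0.24]
shift cm [-0.29  0.15  0.67] turn rad 0.001
```

Emit:
play_rows --increments '[[[-0.3,0.1,0.6,0],[-0.3,0.1,0.6,0],[-0.3,0.1,0.6,0]]]'

```text
t: 2.55
tool_pos: [0.6243, 0.1856, 0.1147]
orientation: [-3.14, 0.054, -0.006]
force: [0.8, -0.6, -0.0]
opening: 0.06
```

```bash
python3 go.py 0.624 0.185 0.113 -2
```

```text
t2.55 pos [0.6243 0.1856 0.1147] yaw -1.95 tilt [ 3.7e-03  7.0e-04 -1.0e+00] open 0.06 F [ 0.8 -0.6 -0. ] q [ 0.21  0.34  1.46 -0.    1.34  0.24]
shift cm [-0.02  0.06  0.17] turn rad 0.001
```

Close on the knob.

Emit:
play_rows --increments '[[[0,0,0,0],[0,0,0,0],[0,0,0,0],[0,0,0,0],[0,0,0,0]]]' --jaw 1.5 --squeeze 25

```text
t: 3.05
tool_pos: [0.6242, 0.1856, 0.1146]
orientation: [-3.14, 0.054, -0.006]
force: [0.0, 0.9, 0.3]
opening: 0.0246
```

Emit:
play_rows --increments '[[[0,0,0,0],[0,0,-1,0],[0,0,-3,0],[0,0,-5,0],[0,0,-5,0]]]'

```text
t: 3.55
tool_pos: [0.6262, 0.186, 0.1691]
orientation: [-3.139, 0.054, -0.015]
force: [0.1, -0.5, 0.1]
opening: 0.0242
```

```bash
python3 go.py 0.624 0.185 0.25 -2; python3 -c "
from h import *
grab('wrist','w3.png')"
```

```text
t3.55 pos [0.6262 0.186  0.1691] yaw -1.96 tilt [ 0.0099  0.002  -0.9999] open 0.0242 F [ 0.1 -0.5  0.1] q [ 0.21  0.3   1.41 -0.    1.43  0.24]
shift cm [-0.14  0.09 -8.09] turn rad 0.001
```

View pics/w3.png

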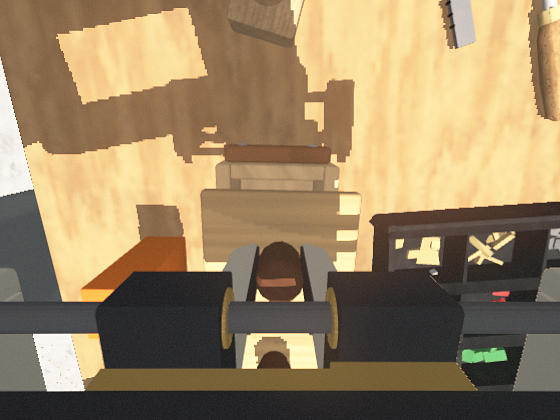

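Emit:
play_rows --increments '[[[0,0,-4,0],[0,0,-6,0],[-3,-3,-6,0],[-7,-7,-6,0],[-11,-10,-6,0]]]'

```text
t: 4.1
tool_pos: [0.5221, 0.2859, 0.2249]
orientation: [-3.14, 0.056, -0.01]
force: [0.5, 0.7, 0.1]
opening: 0.0241
```

```bash
python3 go.py 0.44 0.36 0.12 -2
```

```text
t4.10 pos [0.5221 0.2859 0.2249] yaw -2.03 tilt [ 0.0062  0.0013 -1.    ] open 0.0241 F [0.5 0.7 0.1] q [ 0.42  0.11  1.51 -0.    1.51  0.45]
shift cm [-8.54 -7.1  10.45] turn rad -0.001
```

Emit:
play_rows --increments '[[[-4,-3.5,2,0],[-8.5,-7.1,5,0],[-8.5,-7.1,9,0],[-8.5,-7.1,13,0],[-8.5,-7.1,15,0]]]'

```text
t: 4.6
tool_pos: [0.4363, 0.3586, 0.0683]
orientation: [3.138, -0.052, -0.001]
force: [-0.1, -0.7, -1.5]
opening: 0.0244
```

Emit:
play_rows --increments '[[[0,0,0,0],[0,0,0,0]]]'

```text
t: 4.8
tool_pos: [0.4349, 0.3578, 0.0668]
orientation: [3.136, -0.052, -0.005]
force: [1.0, -0.2, 0.0]
opening: 0.0244
```

```bash
python3 go.py 0.44 0.36 0.028 -2; python3 -c "
from h import *
grab('wrist','w4.png');grab('scene','s4.png')"
```

```text
t4.80 pos [0.4349 0.3578 0.0668] yaw -1.91 tilt [-0.0036 -0.0054 -1.    ] open 0.0244 F [ 1.  -0.2  0. ] q [ 0.6   0.18  1.75 -0.    1.23  0.63]
shift cm [ 0.51 -0.26  3.88] turn rad 0.002
```

View pics/s4.png

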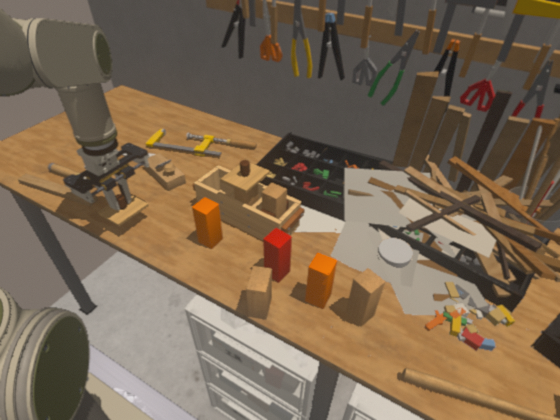

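View pics/w4.png

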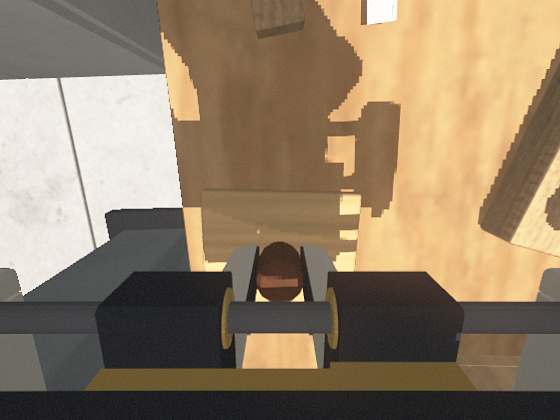

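Run:
```python
from h import *
L=load('wrist')
for uv in [(180,150),(185,215),(482,220),(540,258),(255,36),(302,28)]: print(uv,onz(L,*uv,0).round(3),dpt(L,*uv).round(3))
```

```text
(180, 150) [0.364 0.42  0.   ] [0.364 0.42  0.001]
(185, 215) [0.362 0.37  0.   ] [ 0.362  0.37  -0.   ]
(482, 220) [0.591 0.359 0.   ] [0.59  0.36  0.002]
(540, 258) [0.642 0.326 0.   ] [0.64  0.326 0.001]
(255, 36) [0.423 0.491 0.   ] [0.423 0.491 0.001]
(302, 28) [0.454 0.495 0.   ] [0.453 0.494 0.003]
```

Emit:
play_rows --increments '[[[2,0,1,0],[2,0,2.3,0],[2,0,3.3,0],[2,0,3.3,0],[2,0,3.3,0]]]'

```text
t: 5.4
tool_pos: [0.4566, 0.3582, 0.0365]
orientation: [3.139, -0.053, 0.0]
force: [-1.0, 0.2, -1.3]
opening: 0.0242
```

Emit:
play_rows --increments '[[[0,0,0,0],[0,0,0,0]]]'

```text
t: 5.6
tool_pos: [0.4567, 0.3585, 0.0371]
orientation: [3.139, -0.052, 0.001]
force: [-1.2, -0.3, -0.2]
opening: 0.0244
```

```bash
python3 go.py 0.455 0.358 0.028 -2
```

```text
t5.60 pos [0.4567 0.3585 0.0371] yaw -1.91 tilt [ 8.0e-04 -2.2e-03 -1.0e+00] open 0.0244 F [-1.2 -0.3 -0.2] q [ 0.58  0.25  1.72 -0.    1.17  0.61]
shift cm [-0.17  0.05  0.91] turn rad 0.002
```

Emit:
play_rows --increments '[[[0,0,0.5,0],[0,0,0.9,0],[0,0,0.9,0],[0,0,0.9,0]]]'

```text
t: 6.0
tool_pos: [0.4564, 0.3583, 0.0279]
orientation: [3.139, -0.052, 0.001]
force: [0.6, 0.5, -0.5]
opening: 0.0247
```

Emit:
play_rows --increments '[[[0,0,0.2,0],[0,0,0.2,0]]]'

```text
t: 6.2
tool_pos: [0.4566, 0.3585, 0.0274]
orientation: [3.139, -0.052, 0.001]
force: [-5.9, -3.7, 13.8]
opening: 0.0246
```

```bash
python3 go.py 0.455 0.358 0.028 -2
```

```text
t6.20 pos [0.4566 0.3585 0.0274] yaw -1.91 tilt [ 4.0e-04 -2.5e-03 -1.0e+00] open 0.0246 F [-5.9 -3.7 13.8] q [ 0.58  0.27  1.72 -0.    1.16  0.61]
shift cm [-0.16  0.05 -0.06] turn rad 0.002
```

Contact made (13.8 N). Release and rise.

Emit:
play_rows --increments '[[[0,0,0,0],[0,0,0,0],[0,0,0,0],[0,0,0,0]]]' --jaw 7

```text
t: 6.6
tool_pos: [0.4565, 0.3584, 0.0271]
orientation: [3.138, -0.052, 0.0]
force: [-0.0, 0.1, -1.3]
opening: 0.0516
```

Emit:
play_rows --increments '[[[0,0,-2,0],[0,0,-5,0],[0,0,-10,0],[0,0,-15,0],[0,0,-20,0]]]'

```text
t: 7.1
tool_pos: [0.456, 0.3586, 0.2286]
orientation: [3.138, -0.052, -0.001]
force: [-0.4, 0.1, -0.3]
opening: 0.0697
```

```bash
python3 go.py 0.487 -0.283 0.3 -20; python3 -c "
from h import *
grab('top','t5.png')"
```

```text
t7.10 pos [0.456  0.3586 0.2286] yaw -1.91 tilt [-5.0e-04 -3.1e-03 -1.0e+00] open 0.0697 F [-0.4  0.1 -0.3] q [ 0.58  0.08  1.54 -0.    1.52  0.61]
shift cm [ 5.23 64.04 -6.94] turn rad 0.316
```

View pics/t5.png

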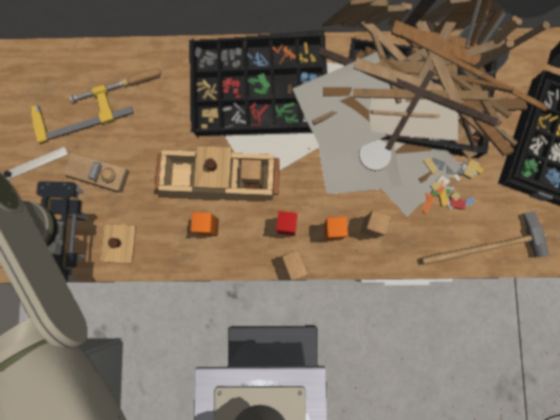

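Emit:
play_rows --increments '[[[0.5,5,-2,0],[1,10,-2,0],[2,15,-2,0.1],[3,20,-2,0.2],[3,25,-2,0.3]]]' --jaw 8

```text
t: 7.65
tool_pos: [0.4811, 0.1172, 0.2584]
orientation: [-3.091, 0.526, -0.016]
force: [0.6, -0.2, 0.1]
opening: 0.08
```

```bash
python3 go.py 0.487 -0.283 0.25 -20
```

```text
t7.65 pos [0.4811 0.1172 0.2584] yaw -19.32 tilt [ 0.0114  0.0042 -0.9999] open 0.08 F [ 0.6 -0.2  0.1] q [ 0.13 -0.18  1.74  0.    1.57  0.47]
shift cm [13.78 37.58  0.68] turn rad 0.012
```

Emit:
play_rows --increments '[[[1.8,5,0,0],[3.6,10,0,0],[5.4,15,0,0],[7.2,20,0,0],[9,25,0,0]]]'

```text
t: 8.15
tool_pos: [0.4829, -0.133, 0.2572]
orientation: [-3.091, 0.526, -0.017]
force: [1.5, 0.2, 0.0]
opening: 0.0799
```

Emit:
play_rows --increments '[[[2,4.5,0,0],[4,9,0,0],[5,12,0,0],[5,12,0,0],[5,12,0,0]]]'

```text
t: 8.65
tool_pos: [0.49, -0.2632, 0.256]
orientation: [-3.09, 0.529, -0.016]
force: [0.0, 1.3, -1.0]
opening: 0.0803
```

```bash
python3 go.py 0.487 -0.283 0.25 -20;  python3 -c "
from h import *
grab('wrist','w6.png')"
```

```text
t8.65 pos [ 0.49   -0.2632  0.256 ] yaw -19.42 tilt [ 0.011   0.0051 -0.9999] open 0.0803 F [ 0.   1.3 -1. ] q [-0.59 -0.01  1.58  0.01  1.56 -0.25]
shift cm [0.37 1.98 0.58] turn rad 0.010
```

View pics/w6.png

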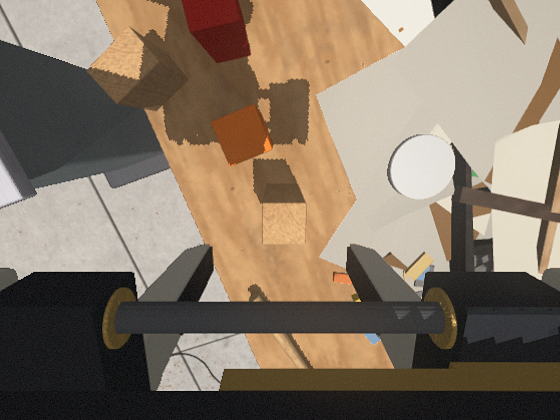

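Run:
```python
from h import *
L=load('wrist');P=dcloud(L);z=P[...,2]
m=(abs(z-.12)<.008)&(L['d']>0);M=np.zeros_like(m);M[195:252,250:318]=m[195:252,250:318]
pts=P[M];print(len(pts),pts.mean(0),np.median(pts[:,2]))
r=cv2.minAreaRect((pts[:,:2]*1000).astype(np.float32));print(r)
for uv in [(262,203),(306,203),(307,244),(262,244)]: print(onz(L,*uv,.12).round(4))
T=load('top');
```

```text
1921 [ 0.4896918  -0.279869    0.12034786] 0.12053099435903225
((489.38995361328125, -281.20050048828125), (45.18766784667969, 44.742645263671875), 70.03535461425781)
[ 0.476  -0.2533  0.12  ]
[ 0.5175 -0.2681  0.12  ]
[ 0.5049 -0.31    0.12  ]
[ 0.4609 -0.2943  0.12  ]
```

```bash
python3 go.py 0.4895 -0.281 0.14 -20
```

```text
t8.70 pos [ 0.4902 -0.2623  0.2562] yaw -19.34 tilt [ 0.0113  0.005  -0.9999] open 0.0802 F [0.1 0.5 0.1] q [-0.59 -0.01  1.58  0.01  1.56 -0.25]
shift cm [ 0.45  1.89 11.61] turn rad 0.011
```

Emit:
play_rows --increments '[[[0.3,1,0,0.01],[0.45,1.9,3,0.01],[0.45,1.9,7,0.01],[0.45,1.9,10.5,0.01],[0.45,1.9,10.5,0.01]]]'

```text
t: 9.2
tool_pos: [0.4864, -0.2783, 0.1453]
orientation: [-3.084, 0.54, -0.002]
force: [-1.7, 0.1, -0.3]
opening: 0.0801
```

Emit:
play_rows --increments '[[[0,0,0,0],[0,0,0,0]]]'

```text
t: 9.4
tool_pos: [0.4871, -0.2783, 0.147]
orientation: [-3.084, 0.539, -0.004]
force: [0.2, 0.2, 0.5]
opening: 0.08
```

```bash
python3 go.py 0.4895 -0.281 0.097 -20;  python3 -c "
from h import *
grab('wrist','w7.png')"
```

```text
t9.40 pos [ 0.4871 -0.2783  0.147 ] yaw -19.81 tilt [ 0.0046  0.0098 -0.9999] open 0.08 F [0.2 0.2 0.5] q [-0.62  0.08  1.69  0.01  1.37 -0.27]
shift cm [0.31 0.23 5.  ] turn rad 0.003
```

View pics/w7.png

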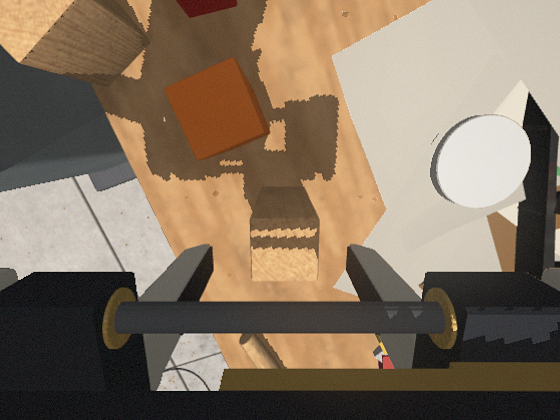

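Emit:
play_rows --increments '[[[0.3,0.2,1,0],[0.3,0.2,3,0],[0.3,0.2,5,0],[0.3,0.2,5,0],[0.3,0.2,5,0]]]'

```text
t: 9.95
tool_pos: [0.4901, -0.2813, 0.098]
orientation: [-3.085, 0.539, -0.007]
force: [0.1, 0.9, 1.2]
opening: 0.0799
```

```bash
python3 go.py 0.4895 -0.281 0.097 -20
```

```text
t9.95 pos [ 0.4901 -0.2813  0.098 ] yaw -19.82 tilt [ 0.0059  0.0088 -0.9999] open 0.0799 F [0.1 0.9 1.2] q [-0.62  0.14  1.73  0.01  1.28 -0.28]
shift cm [-0.07 -0.01  0.1 ] turn rad 0.003
```

Emit:
play_rows --increments '[[[0,0,0,0],[0,0,0,0],[0,0,0,0],[0,0,0,0],[0,0,0,0]]]' --jaw 3.5 --squeeze 35

```text
t: 10.45
tool_pos: [0.4902, -0.2814, 0.0982]
orientation: [-3.085, 0.539, -0.007]
force: [1.4, 1.1, -1.5]
opening: 0.045
```

Emit:
play_rows --increments '[[[0,0,0,0],[0,0,-1,0],[0,0,-4,0],[0,0,-8,0],[0,0,-12,0]]]'

```text
t: 10.95
tool_pos: [0.4888, -0.282, 0.2194]
orientation: [-3.085, 0.539, -0.005]
force: [1.5, -1.3, -2.4]
opening: 0.0446
```

```bash
python3 go.py 0.487 -0.283 0.33 -2
python3 - <<'E'
from h import *
im,d,cp=grab('top','t8.png');L=load('top');P=dcloud(L);z=P[...,2]
cv2.imwrite('pics/t8c.png',cv2.resize(im[140:260,80:300],None,fx=3.5,fy=3.5,interpolation=2))
# cover placed
m=np.zeros(z.shape,bool);m[215:270,95:140]=1
b=m&(abs(z-.011)<.005)&(L['d']>0);k=m&(z>.03)
print('cover',np.median(z[b]),z[k].max(),P[k].mean(0))
E
```

```text
t10.95 pos [ 0.4888 -0.282   0.2194] yaw -19.82 tilt [ 0.0048  0.0096 -0.9999] open 0.0446 F [ 1.5 -1.3 -2.4] q [-0.62  0.04  1.6   0.01  1.5  -0.28]
shift cm [ -0.13   0.04 -11.06] turn rad -0.311
cover 0.009409237598728915 1.200935011200093 [0.44538387 0.30800531 0.16278649]
```

View pics/t8c.png

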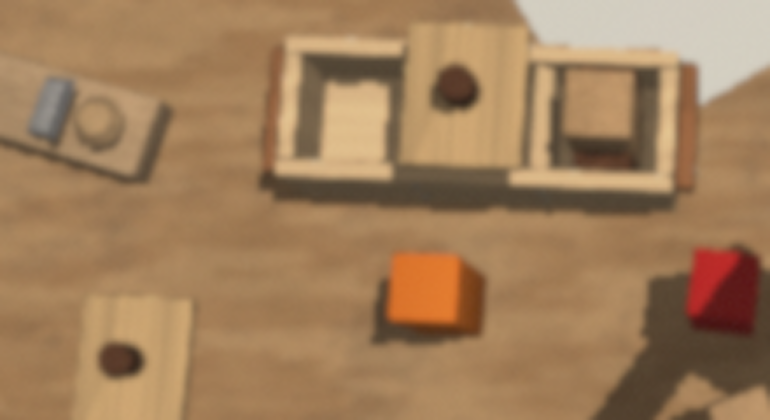

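Run:
```python
from h import *
L=load('top');f=lambda x,y:onz(L,80+(x+.5)/3.5-.5,140+(y+.5)/3.5-.5,.087)[:2]
c={k:f(*v) for k,v in dict(BL=(285,38),FL=(275,178),BR=(682,52),FR=(674,190),iBL=(303,56),iFL=(298,160),wBR=(660,66),wFR=(655,172)).items()}
for k,v in c.items(): print(k,v.round(4))
ctr=np.mean([c[k] for k in('BL','FL','BR','FR')],0)
yv=(c['BL']+c['FL']-c['BR']-c['FR']);print(ctr,np.linalg.norm(yv)/2);yv/=np.linalg.norm(yv)
print('yaw',np.degrees(np.arctan2(-yv[0],yv[1])),'cell',ctr+yv*.087)
xv=np.array([yv[1],-yv[0]])
print('cell via inner end wall', (c['iBL']+c['iFL'])/2-yv*.0375)
# depth mask of rim
P=dcloud(L);z=P[...,2];m=(abs(z-.087)<.008)&(L['d']>0);M=np.zeros_like(m);M[145:205,158:276]=m[145:205,158:276]
print(cv2.minAreaRect((P[M][:,:2]*1000).astype(np.float32)))
```

```text
BL [0.672  0.2293]
FL [0.5737 0.2335]
BR [ 0.6576 -0.0454]
FR [ 0.5615 -0.0391]
iBL [0.659  0.2165]
iFL [0.586  0.2181]
wBR [ 0.648  -0.0302]
wFR [ 0.5741 -0.0263]
[0.6161844  0.09459986] 0.273956733205216
yaw -2.7791384423792085 cell [0.62040269 0.18149754]
cell via inner end wall [0.62065083 0.17980586]
((616.71923828125, 95.7877197265625), (273.9669494628906, 100.36138153076172), 86.66448974609375)
```

Emit:
play_rows --increments '[[[0,0,-4,-0.1],[0,0,-8,-0.2],[0,0,-11.2,-0.29],[0,0,-11.2,-0.29],[0,0,-11.2,-0.29]]]'

```text
t: 11.5
tool_pos: [0.4903, -0.2845, 0.3408]
orientation: [-3.138, 0.09, -0.024]
force: [-0.0, -0.7, -2.8]
opening: 0.045
```

```bash
python3 go.py 0.6215 0.183 0.33 -3
```

```text
t11.50 pos [ 0.4903 -0.2845  0.3408] yaw -3.29 tilt [ 0.0151  0.0022 -0.9999] open 0.045 F [-0.  -0.7 -2.8] q [-0.62  0.01  1.41  0.01  1.71 -0.56]
shift cm [ 10.39 -47.43   1.38] turn rad -0.005
```

Emit:
play_rows --increments '[[[1,-4,0.5,0],[2,-9,0.5,0],[3,-14,0.5,0],[4,-18,0.8,0],[5,-22,1,0]]]'

```text
t: 12.0
tool_pos: [0.5522, -0.0655, 0.3292]
orientation: [-3.137, 0.092, -0.017]
force: [0.2, -0.5, -2.1]
opening: 0.0447
```

Emit:
play_rows --increments '[[[1,-5,0,0],[2,-10,0,0],[3,-14.5,0,0],[4,-18,0,0],[4.5,-20,0,0]]]'

```text
t: 12.5
tool_pos: [0.608, 0.1347, 0.3268]
orientation: [-3.137, 0.091, -0.009]
force: [0.6, -0.2, -1.1]
opening: 0.0446
```

```bash
python3 go.py 0.6215 0.183 0.33 -3
```

```text
t12.50 pos [0.608  0.1347 0.3268] yaw -3.31 tilt [ 0.006   0.0033 -1.    ] open 0.0446 F [ 0.6 -0.2 -1.1] q [0.13 0.17 1.27 0.   1.7  0.19]
shift cm [ 1.07 -4.9  -0.29] turn rad -0.005
```

Emit:
play_rows --increments '[[[0.5,-2.5,0,0],[1.1,-4.8,0,0],[1.1,-4.8,0,0],[1.1,-4.8,0,0],[1.1,-4.8,0,0]]]'

```text
t: 13.0
tool_pos: [0.6213, 0.1811, 0.3257]
orientation: [-3.138, 0.092, -0.006]
force: [-0.5, -0.0, -1.3]
opening: 0.0444
```

```bash
python3 go.py 0.6215 0.183 0.22 -3;  python3 -c "
from h import *
grab('wrist','w9.png');grab('scene','s9.png')"
```

```text
t13.00 pos [0.6213 0.1811 0.3257] yaw -3.38 tilt [ 0.0039  0.0024 -1.    ] open 0.0444 F [-0.5 -0.  -1.3] q [0.2  0.24 1.19 0.   1.7  0.26]
shift cm [-0.03 -0.17 10.57] turn rad -0.007
```

View pics/w9.png

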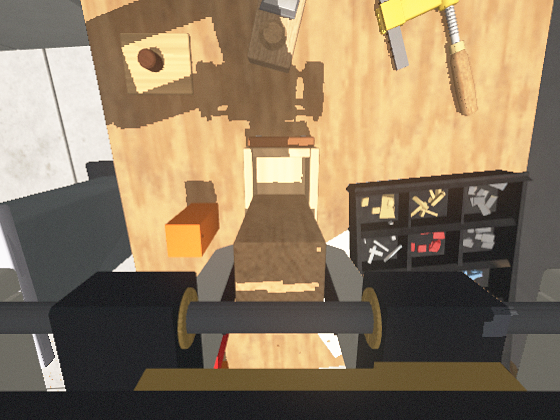

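View pics/s9.png

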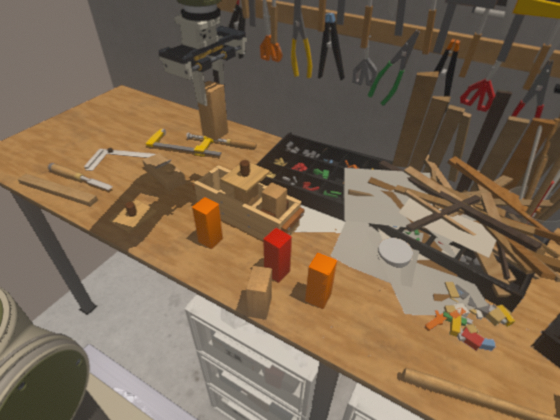

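Run:
```python
from h import *
im=cv2.imread('pics/w9.png');cv2.imwrite('pics/w9c.png',cv2.resize(im[125:270,215:345],None,fx=4,fy=4,interpolation=2))
L=load('wrist')
for uv in [(256,156),(309,156),(254,180),(311,180),(247,147),(319,147)]: print(uv,onz(L,*uv,.087).round(4))
for uv in [(248,194),(311,194)]: print('blank bottom edge',onz(L,*uv,.229).round(4), dpt(L,uv[0]+3,uv[1]+3))
```

```text
(256, 156) [0.5941 0.2248 0.087 ]
(309, 156) [0.6627 0.2207 0.087 ]
(254, 180) [0.589  0.1937 0.087 ]
(311, 180) [0.6644 0.1892 0.087 ]
(247, 147) [0.5834 0.2368 0.087 ]
(319, 147) [0.676  0.2314 0.087 ]
blank bottom edge [0.5957 0.2038 0.229 ] [0.58320106 0.17126316 0.08832442]
blank bottom edge [0.6497 0.2006 0.229 ] [0.66752799 0.16626883 0.08846457]
```

View pics/w9c.png

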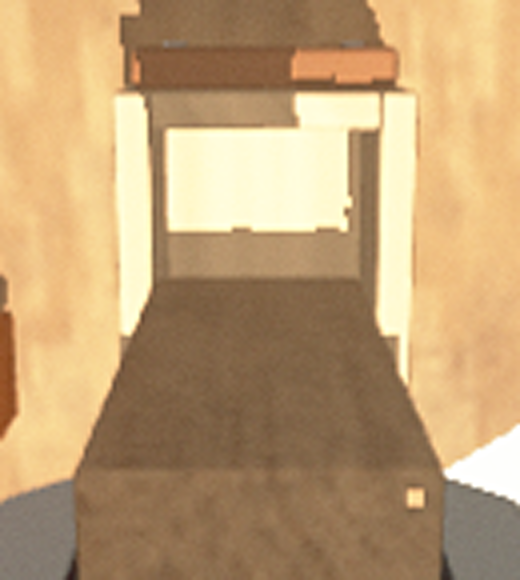

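Emit:
play_rows --increments '[[[0.2,-0.3,3,0],[0.2,-0.3,6,0],[0.2,-0.3,9,0],[0.2,-0.3,10,0],[0.2,-0.3,10,0]]]'

```text
t: 13.6
tool_pos: [0.6232, 0.1832, 0.2248]
orientation: [-3.138, 0.095, -0.003]
force: [0.0, -0.4, -1.8]
opening: 0.0445
```

Emit:
play_rows --increments '[[[0,0,0,0]]]'

```text
t: 13.7
tool_pos: [0.624, 0.183, 0.2269]
orientation: [-3.137, 0.095, -0.007]
force: [0.5, 1.2, -2.3]
opening: 0.0449
```

```bash
python3 go.py 0.6235 0.184 0.115 -3;  python3 -c "
from h import *
grab('wrist','w10.png');grab('top','t10.png')"
```

```text
t13.70 pos [0.624  0.183  0.2269] yaw -3.48 tilt [ 0.0043  0.0026 -1.    ] open 0.0449 F [ 0.5  1.2 -2.3] q [0.21 0.26 1.34 0.   1.53 0.27]
shift cm [-0.1  -0.06 11.19] turn rad -0.008
```

View pics/w10.png

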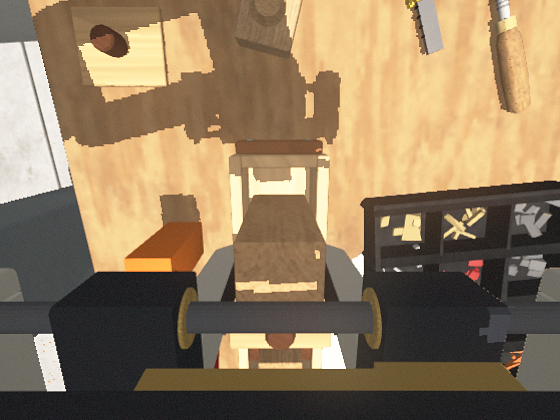

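Emit:
play_rows --increments '[[[0,0,2.5,0],[0,0,5,0],[0,0,7.5,0],[0,0,9.5,0],[0,0,10.5,0]]]'

```text
t: 14.3
tool_pos: [0.6244, 0.1834, 0.1213]
orientation: [-3.138, 0.095, -0.006]
force: [0.1, -0.1, -2.3]
opening: 0.0446
```

Emit:
play_rows --increments '[[[0,0,0,0],[0,0,0,0]]]'

```text
t: 14.5
tool_pos: [0.6252, 0.1835, 0.1228]
orientation: [-3.137, 0.095, -0.009]
force: [0.0, 0.4, -1.5]
opening: 0.0443
```

```bash
python3 go.py 0.6235 0.184 0.110 -3
```

```text
t14.50 pos [0.6252 0.1835 0.1228] yaw -3.47 tilt [ 0.0058  0.0028 -1.    ] open 0.0443 F [ 0.   0.4 -1.5] q [0.21 0.33 1.46 0.   1.35 0.27]
shift cm [-0.18 -0.03  1.28] turn rad -0.008
```

Emit:
play_rows --increments '[[[-0.1,0,0.5,0],[-0.1,0,1,0],[-0.1,0,1.2,0],[-0.1,0,1.2,0]]]'

```text
t: 14.9
tool_pos: [0.6242, 0.1835, 0.1106]
orientation: [-3.137, 0.095, -0.008]
force: [0.3, -1.1, -1.9]
opening: 0.0449
```

Emit:
play_rows --increments '[[[0,0,0.2,0],[0,0,0.2,0]]]'

```text
t: 15.1
tool_pos: [0.6246, 0.1836, 0.1104]
orientation: [-3.137, 0.095, -0.01]
force: [-4.0, -1.5, 7.1]
opening: 0.0452
```

```bash
python3 go.py 0.6235 0.184 0.110 -3
```

```text
t15.10 pos [0.6246 0.1836 0.1104] yaw -3.47 tilt [ 0.0064  0.0028 -1.    ] open 0.0452 F [-4.  -1.5  7.1] q [0.21 0.34 1.47 0.   1.33 0.27]
shift cm [-0.11 -0.03  0.04] turn rad -0.008
```

Emit:
play_rows --increments '[[[0,0,0,0],[0,0,0,0],[0,0,0,0],[0,0,0,0]]]' --jaw 7.5

```text
t: 15.5
tool_pos: [0.6245, 0.1836, 0.1103]
orientation: [-3.137, 0.095, -0.01]
force: [0.1, -0.6, -0.0]
opening: 0.0716
```

Emit:
play_rows --increments '[[[0,0,-2,0],[0,0,-5,0],[0,0,-9,0],[0,0,-13,0],[0,0,-16,0]]]'

```text
t: 16.0
tool_pos: [0.624, 0.1833, 0.2733]
orientation: [-3.136, 0.095, -0.014]
force: [0.9, -0.6, 0.9]
opening: 0.0748
```

Emit:
play_rows --increments '[[[-3,-3,0,0],[-7,-7,0,0],[-11,-11,0,0],[-14,-14,0,0],[-14,-16,0,0]]]'

```text
t: 16.5
tool_pos: [0.4905, 0.3541, 0.2731]
orientation: [-3.136, 0.09, -0.012]
force: [1.8, -0.5, 1.1]
opening: 0.0752
```

Emit:
play_rows --increments '[[[0,0,0,0],[0,0,0,0],[0,0,0,0]]]'

```text
t: 16.8
tool_pos: [0.491, 0.3531, 0.2729]
orientation: [-3.136, 0.092, -0.012]
force: [-0.6, 0.0, -0.3]
opening: 0.0751
```

Run:
```python
from h import *
for n in('scene','top'):
    im,d,cp=grab(n,n+'11.png')
a=load('scene')['im'];b=load('top')['im']
cv2.imwrite('pics/f.png',np.vstack([cv2.resize(a[130:290,60:340],(700,400)),]))
cv2.imwrite('pics/g.png',cv2.resize(b[130:290,80:360],(700,400)))
L=load('top');P=dcloud(L);z=P[...,2]
m=np.zeros(z.shape,bool);m[150:192,160:194]=1
t=m&(z>.12)&(z<.145);print('blank top',np.median(z[t]),t.sum(),cv2.minAreaRect((P[t][:,:2]*1000).astype(np.float32)))
m[:]=0;m[140:200,195:232]=1;t=m&(abs(z-.142)<.008);print('high board',np.median(z[t]))
t=m&(z>.17);print('high knob',P[t].mean(0),z[t].max());
m[:]=0;m[220:270,98:138]=1;t=m&(abs(z-.01)<.006);print('low board z',np.median(z[t]));t=m&(z>.03)&(z<.06);print('low knob',P[t].mean(0) if t.any() else None, z[t].max() if t.any() else None)
print(read_state()['tool_pos'],read_state()['t'])
```

```text
blank top 0.13063753232460096 393 ((621.6454467773438, 180.1565399169922), (45.31529998779297, 45.18742370605469), 86.9043197631836)
high board 0.14098426623914184
high knob [0.59988377 0.08299133 0.24631957] 1.200935011200093
low board z 0.008993579578139066
low knob [0.45371378 0.35230288 0.04366857] 0.05113109314530906
[0.49122172 0.352862   0.27293687] 16.9
```

View pics/f.png

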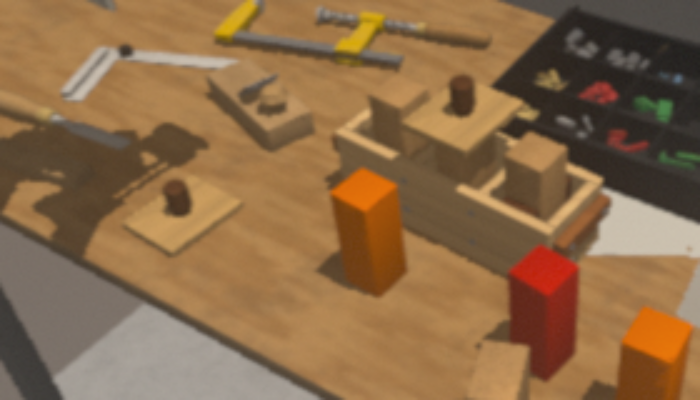

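View pics/g.png

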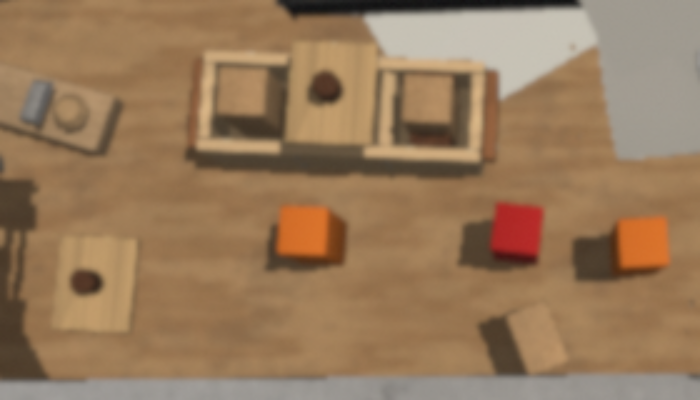

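Both views show the blank standing upright in the left cell and the cover lying flat with its knob up. The high cover is where it was, and the arm is clear of everything.

```bash
python3 -c "
from plant import *
print(close_job())"
```

```text
the job is handed in; nothing more can be done
None
```

The job is done and was handed in at about 17 s. The low cover came off the left (+y) cell and lies flat, knob up, at about (0.455, 0.357) on the open bench. The pine blank from the right of the crate now stands in that cell.

**Last checks (top and scene cameras):**
- **Blank:** its top is at z = 0.131 m, against 0.132 m expected on the cell floor. Its top is a square 45 × 45 mm, so it stands upright, and it is centred in the cell.
- **Low cover:** its board top is at about 9 mm, against 10 mm expected, so it lies flat.
- **High cover:** its board is still at 0.141 m. The final numeric position of its knob was spoiled by bad depth pixels, so for the knob I relied on the pictures, which show it unmoved.
- **Other objects:** the orange and red blanks and the unwanted block were not touched.

**Disagreement:** the wrist and top cameras differed by about 3 mm on the knob and cell positions. I leaned towards the wrist view, which left room inside the cell's 15 mm clearance. Forces at the two set-downs stayed under about 16 N.

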